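# Set a click timer dial and start the sieve shaker

## Task

Get the sieve shaker running for this sample: its big timer dial has no scale, so turn it all the way back anticlockwise to its stop, then count exactly five clicks forward (clockwise seen from above) and leave it resting in that fifth click. Then press the start button fully down and let go, leaving the small power knob and everything lying about as it is.

Things in the scene. Friction and masses are not known exactly. Their poses are not given: they have to be found in the camera images.
- shaker: Sieve shaker: fixed grey box 270 (its x) x 420 (its y) x 90 mm high, yaw within 0.3 rad; origin under its centre. On its +y half stands a steel sieve stack 207 mm across, centred at (0, 100) mm, 221 mm above the bench at its highest. The -y half is a flat deck 90 mm above the bench with the dial, start button, power knob and a jar.
- dial_grip (a point): On the timer dial's upright axis, 117 mm above the bench, the height to grip it. Black round fluted knob 48 mm across, its cylinder 100 to 134 mm above the bench, on a flat skirt 78 mm across (93 to 100 mm above the bench). Nothing but the dial rises above the deck within 85 mm of the axis. Let go in a notch, it holds its place, so it can be regrasped.
- dial_axis (a point): Foot of the dial's axis on the deck, shaker (20, -100, 90) mm. Clicks: turning it out of a notch meets a resistance that rises to about 0.2 N m, fades to nothing at the crest, then pulls on as much into the next notch; friction adds 0.02 N m. The notches are unmarked and evenly spaced, somewhere between 15 and 35 degrees apart; nine in all, the first at the zero stop (hard stop 1 degree behind it).
- dial_pointer (a point): White line on the dial's skirt, 34 mm from the axis, 100 mm above the bench; turns with the dial, not read while the fingers hold it. At the zero stop it points to the stop tick (the shaker's +y); forward is clockwise seen from above, by way of the shaker's +x. It starts 1 to 7 clicks forward of the stop. Let go anywhere, the dial settles in the nearest notch.
- stop_tick (a point): Small dark tick on the deck beside the dial's skirt, 52 mm from its axis towards the sieve stack; the pointer stands at it when the dial is at its zero stop.
- start_button (a joint): Travel of the start button (m): 0 up, 0.006 fully down. Spring return, 5 N at full travel; vertical.
- start_button_top (a point): Centre of the start button's round grey top, 28 mm across, in a black housing on the deck at shaker (-95, -65) mm.
- power_knob (a joint): Angle (rad) of the small bar knob 28 mm across on the deck at shaker (-95, -165) mm, its bar 14 mm thick, 38 mm tall on a 6 mm base; 0 at the start. Leave it alone.
- jar: Small glass jar with white cap, 37 mm across, 48 mm tall, standing on the far right corner of the deck, about shaker (105, -185) mm; origin under its centre. A bystander; leave it where it is.
- femur_head: Fossil bone head: a 54 mm ball with a 50 mm broken stump, on the bench; origin under the ball. A bystander; leave it where it is.
- brush: Brush lying on the bench to the right of the shaker; origin at its underside. A bystander; leave it where it is.
- glue: Clear bottle 44 mm across, 100 mm tall; origin under its centre. A bystander; leave it where it is.
- caliper: Steel caliper lying flat, 170 mm long; origin under its beam. A bystander; leave it where it is.

How it is judged:
On the way, in this order (a step that is already met when the one before it is completed fails the run):
1. the timer dial is turned fully back to its zero stop (x of dial_pointer in the frame of shaker between 0.016 and 0.024 m and y of dial_pointer in the frame of shaker between -0.072 and -0.06 m), for 0.2 s.
2. the timer dial stands at the fifth click from the stop (x of dial_pointer in the frame of shaker between 0.0467 and 0.0537 m and y of dial_pointer in the frame of shaker between -0.1192 and -0.1122 m), for 0.2 s.
3. the start button is pressed down with the dial at the fifth click (all of step 2 and value of joint start_button above 0.0045 m), for 0.05 s.
At the end, for the whole second after the job is handed in: The timer dial rests in its fifth notch from the stop (pointer within about 3.5 mm of it), the start button has come back up, the power knob is untouched and every bystander is within 30 mm of its place (all of step 2 and value of joint start_button below 0.0015 m and value of joint power_knob below 0.25 rad).
It fails at once if the bone head, brush, glue bottle, caliper or the jar on the deck is pushed more than 30 mm from its place (distance of any of jar, femur_head, brush, glue, caliper from where it was at the start of the episode above 0.03 m).
It fails at once if the small power knob is turned (value of joint power_knob above 0.25 rad).
It fails at once if the small jar on the deck is tipped over (angle between jar's own z axis and vertical above 0.6 rad).
It also fails if it takes over 72 s, if anything falls off the work surface, if the arm or the gripper's body presses on something with over 40 N, if the wrist force passes 120 N, or if a joint passes its speed limit or range.

## Robot

A 6-joint arm with a two-finger parallel gripper is mounted at the origin on the work surface. World frame = base frame: x ahead of the robot, y to its left, z up, the work surface at z = 0. Lengths are in m, angles in rad, forces in N, time in s.
With the tool pointing down it reaches from about 0.35 to 0.775 m from the base axis. Payload 5.5 kg.
Tool frame: the origin (TCP) lies midway between the tips of the shut fingers; the grasp point (between the pads) lies 19 mm behind it (pinch_z is the distance from the TCP to the grasp point, in m); z points along the fingers, x is the direction in which the jaws open and shut, and the axes are right-handed (so a half turn about z gives the same grasp; the last joint's range is limited). The gripper opens to 85 mm and grips with 20 to 120 N. Pads are 22 mm wide; open, the fingers measure 114 mm over their backs; the gripper's body (76 mm by 85 mm) begins 54 mm behind the grasp point. The pads swing forward as they close: fully open they stand 13 mm farther back than shut.
Start: joints at [-1.316, 0.313, 0.046, 1.304, 0, 1.431], TCP at [0.221, -0.531, 0.231] pointing down, gripper open.
Joint ranges: [-2.76, 2.76], [-0.86, 1.69], [-1.03, 1.26], [-2.2, 2.34], [-1.47, 1.5], [-3.14, 3.14]. Speed limits (rad/s): [2.57, 2.57, 3.14, 3.14, 3.14, 3.14].

## Interface

Orientations are given as a unit quaternion [w, x, y, z].
In Python, from workcell import get_state, read_camera, camera_info, hand_in, trace, pinch_z gives the robot as it stands. The module is installed in compiled form; this text tells all that it offers.
- The arm moves only by the tool arm_command, never from a script. Its argument "steps" is text: rows parted by semicolons, each of 4 numbers parted by spaces: the shift along the world's x, y, z in mm, then the turn about the world's z in rad. In form: tx ty tz spin; .... A call has 1 to 20 rows; each row is the pose to reach, as a shift and turn from the pose measured when the call began; what a row does not reach only later rows make up. A row lasts 1/8 s, in which the tool goes at most 62.5 mm and 10.7 degrees, less where a joint would pass 70% of its speed; a pose out of reach is approached as far as the arm can. A call with a gripper value outside its range is refused whole. "fingers" is the gripper command: -1 is shut, 1 is fully open, values between are in proportion, set as the call begins (left out, the last holds). The fingers move at their own pace and stop on an object; "newtons" is the grip in N (left out, the last holds). Time passes only in rows, so rows that repeat a pose let the fingers close. It gives the time, the measured TCP pose, the force and the opening at its end, in the units of the state.
- get_state(): the state, without advancing time (a new reading comes with each control period).
- read_camera(name): name is "scene" or "top"; returns the picture (420x560x3 uint8, red, green, blue); there is no depth.
- camera_info(name): a dict with "mtx" (3x3 intrinsics, pixels), "R" (3x3) and "t" (3): a world point X has camera coordinates R X + t. Camera axes: x right, y down, z forward; pixel columns grow to the right and rows downward; lengths in m; the calibration is good to about 2 mm. A picture is of the moment at which its call begins. camera_info takes no time and is no camera call.
- hand_in(): hands the job in, once; it reports no verdict.
Trained networks look in the newest picture that a camera, given by its name, has taken for a name from the list of things; names that differ only in an ending like _2 or _b are one class to them, and where a whole thing is asked for, a point or a joint stands for the part that bears it (a point fixed in the world has none). Each returns a list of dicts, best first, with "score" (0 to 1); they miss things now and then, are a little off and sometimes report something else, mostly with a low value. They report only what shows in the picture. A call takes as long as a camera call.
- trace(camera, name): "mask" (420x560 bool, what is visible of it) and "box" ([left, top, width, height] in pixels, round what is visible of it).
The state is a dict: "clock": time; "joint_pos": joint angles; "qvel": joint speeds; "tau": joint torques, N m; "tcp_pos": TCP position; "orientation": TCP orientation; "wrist_force": force on the tool from outside, world axes, zero at the start; "ft_torque": the same for the moment, N m; "finger_gap": finger opening in m.
Only numpy, scipy, OpenCV 4.12 (cv2) and the standard library are available. Lean on these libraries where they do the work, as an engineer would, in place of code of your own. Each camera call takes 0.05 s, during which the arm holds its last target.

## Working session

There is one attempt and no reset: what is moved stays moved. The work goes in short steps, Python scripts to look and compute and a tool call to move; the robot and the scene stay as the last step left them, time stands still between calls to the robot, and variables do not carry over. Pictures are saved under pics/ and viewed, and the job is handed in when it is done.

Besides the shell and the picture viewer there is one more tool, called after "Call:" by a JSON object that holds its "fn" and its "kwargs", one argument or row to a line. arm_command: Moves the arm, as the interface text tells. Its arguments: {"type":"object","properties":{"steps":{"type":"string"},"fingers":{"type":"number"},"newtons":{"type":"number"}},"required":["steps"]}

```bash
mkdir -p pics; python3 - <<'E'
from workcell import *
import cv2
s=get_state();print(s)
for n in("scene","top"):
    i=read_camera(n);cv2.imwrite(f"pics/{n}0.png",i[:,:,::-1]);c=camera_info(n);print(n,c)
    for k in("dial_grip","start_button_top","power_knob","jar","shaker","dial_pointer","stop_tick"):
        r=trace(n,k)
        if r:print(n,k,[(round(float(q["score"]),2),q["box"]) for q in r[:2]])
E
```

```text
{'clock': 0.0, 'joint_pos': array([-1.31556569e+00,  3.14015722e-01,  4.49788835e-02,  1.30362987e+00,
       -7.41429926e-06,  1.43120739e+00]), 'qvel': array([-0.00252311, -0.00067875,  0.00071083, -0.00162752, -0.00039378,
       -0.00035027]), 'tau': array([-2.51568226e-04, -4.80630004e+01,  2.98530400e+01,  1.92724908e-02,
       -2.28335853e-04,  2.54429096e-06]), 'tcp_pos': array([ 0.22103015, -0.5302526 ,  0.23040014]), 'orientation': array([-6.19191726e-04,  8.32057822e-01, -5.54688117e-01, -7.00854574e-04]), 'wrist_force': array([0.12678675, 0.08806996, 0.76546778]), 'ft_torque': array([-0.01814423, -0.01675687,  0.02280614]), 'finger_gap': 0.08539297494442083}
scene {'mtx': array([[440.34549611,   0.        , 280.6592575 ],
       [  0.        , 440.34549611, 216.60698156],
       [  0.        ,   0.        ,   1.        ]]), 'R': array([[ 0.71732227,  0.69665434, -0.0110222 ],
       [ 0.58520765, -0.61100392, -0.53310994],
       [-0.37812796,  0.37596136, -0.84597417]]), 't': array([-0.33807072, -0.41337678,  1.31178116])}
scene dial_grip [(0.63, [323.0, 138.7, 35.0, 28
[... 290 characters left out ...]
5.05029092,   0.        , 274.36400953],
       [  0.        , 405.05029092, 205.85400144],
       [  0.        ,   0.        ,   1.        ]]), 'R': array([[ 0.00250718, -0.99980626, -0.01952313],
       [-0.98333509,  0.0010841 , -0.18179913],
       [ 0.18178507,  0.01965359, -0.98314186]]), 't': array([-0.14552552,  0.61704656,  0.89109652])}
top dial_grip [(0.79, [168.0, 186.7, 38.6, 35.5])]
top start_button_top [(0.55, [156.3, 252.5, 14.1, 9.6])]
top power_knob [(0.55, [204.4, 252.9, 10.0, 12.9])]
top shaker [(0.75, [11.4, 150.9, 231.4, 128.1])]
top dial_pointer [(0.88, [168.1, 188.6, 35.4, 35.2]), (0.73, [11.7, 153.5, 230.4, 125.5])]
top stop_tick [(0.74, [12.0, 151.8, 227.5, 125.5])]
```

```bash
python3 - <<'E'
import cv2,numpy as np
a=cv2.imread("pics/top0.png")
cv2.imwrite("pics/top0c.png",cv2.resize(a[140:290,0:250],None,fx=3.2,fy=3.2,interpolation=cv2.INTER_CUBIC))
a=cv2.imread("pics/scene0.png")
cv2.imwrite("pics/scene0c.png",cv2.resize(a[80:240,250:460],None,fx=3.5,fy=3.5,interpolation=cv2.INTER_CUBIC))
E
```

```text
(no output)
```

View pics/top0.png

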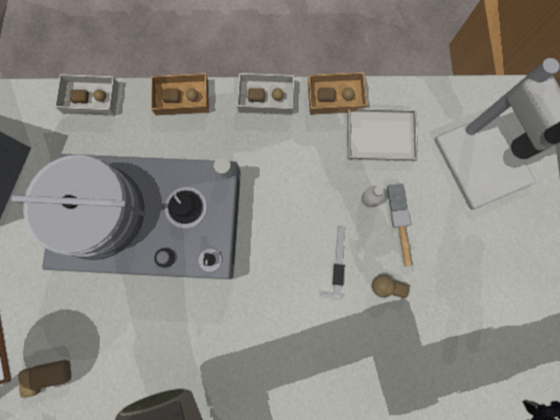

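View pics/top0c.png

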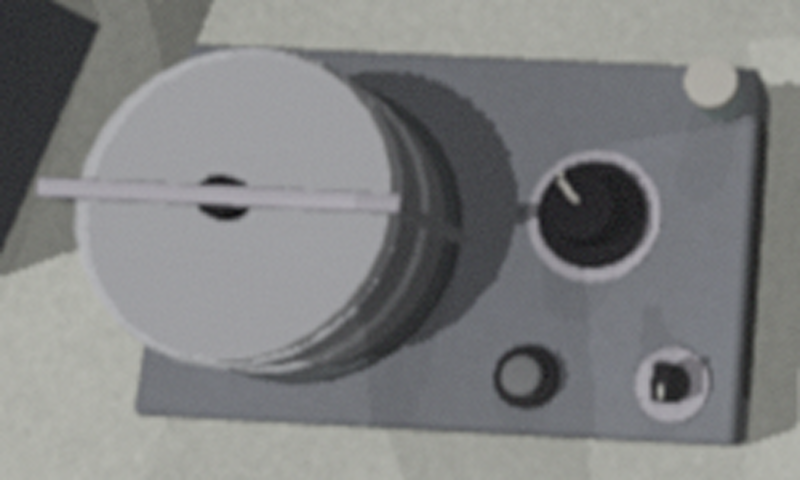

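View pics/scene0c.png

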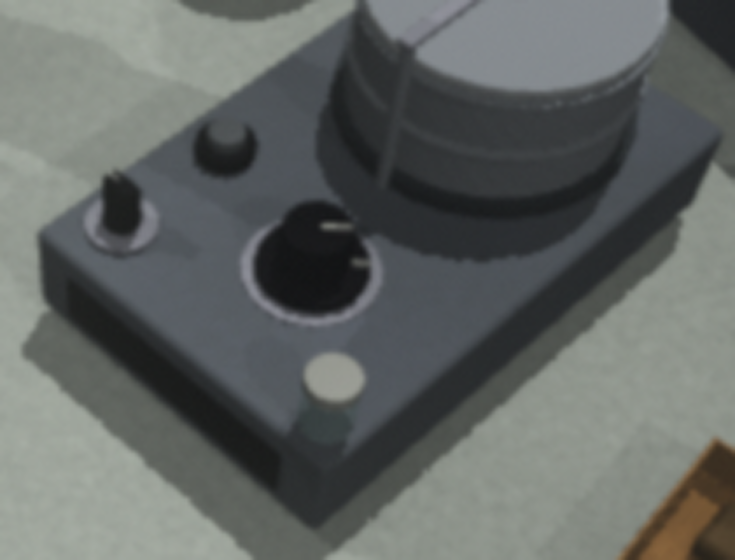

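The top view shows the shaker at left, its +y pointing image-left. In the crop, the dial is at about (595,215), the button at (525,375), the power knob at (672,382) and the jar at (710,80). Next I'll fit the shaker pose.

```bash
cat >h.py <<'E'
from workcell import *
import cv2,numpy as np
from scipy.optimize import least_squares
def bp(n,u,v,z):
    c=camera_info(n);d=c["R"].T@np.linalg.solve(c["mtx"],[u,v,1.]);o=-c["R"].T@c["t"]
    return (o+d*(z-o[2])/d[2])
def pj(n,X):
    c=camera_info(n);p=c["mtx"]@(c["R"]@np.asarray(X,float)+c["t"]);return p[:2]/p[2]
E
python3 - <<'E'
from h import *
T=lambda x,y:(x/3.2-.34,y/3.2+140-.34)
S=lambda x,y:(x/3.5+250-.36,y/3.5+80-.36)
# (cam,px,shaker xyz) ; corners excluded (rounded) except checks
obs=[("top",T(595,216),(20,-100,93)),("top",T(523,374),(-95,-65,104)),("top",T(674,384),(-95,-165,92)),("top",T(711,81),(105,-185,138)),
("top",T(740,440),(-135,-210,90)),("top",T(137,412),(-135,210,90)),("top",T(762,75),(135,-210,90)),
("scene",S(312,264),(20,-100,93)),("scene",S(120,224),(-95,-165,92)),("scene",S(41,237),(-135,-210,90)),("scene",S(317,465),(135,-210,90)),("scene",S(720,135),(135,210,90))]
def f(p,full=False):
    r=[]
    c,s=np.cos(p[2]),np.sin(p[2])
    for n,px,q in obs:
        q=np.array(q)/1e3
        X=[p[0]+c*q[0]-s*q[1],p[1]+s*q[0]+c*q[1],q[2]]
        r+=list(pj(n,X)-px)
    return np.array(r)
r=least_squares(f,[.6,.2,0],loss="soft_l1")
print(r.x);print(f(r.x).reshape(-1,2).round(1))
p=r.x;c,s=np.cos(p[2]),np.sin(p[2])
for nm,q in dict(dial=(20,-100),button=(-95,-65),power=(-95,-165),jar=(105,-185)).items():
    print(nm,(p[0]*1e3+c*q[0]-s*q[1]).round(1),(p[1]*1e3+s*q[0]+c*q[1]).round(1))
np.save("p.npy",p)
for n,px,q in obs: print(n,q,bp(n,*px,q[2]/1e3).round(4))
# pointer world
w=bp("top",*T(567,185),.134)
print("ptr",w)
E
```

```text
[ 0.59346801  0.15446693 -0.04981714]
[[ 0.1 -0.5]
 [ 0.6  0.4]
 [ 0.1 -0. ]
 [ 1.4  1.4]
 [-1.3  2. ]
 [-2.   0.7]
 [ 0.3 -3. ]
 [-0.2  1.4]
 [ 0.4  0.6]
 [-2.3 -1.9]
 [ 2.5  2.5]
 [ 2.9 -1.5]]
dial 608.5 53.6
button 495.3 94.3
power 490.4 -5.6
jar 689.1 -35.5
top (20, -100, 93) [0.6074 0.0539 0.093 ]
top (-95, -65, 104) [0.4963 0.0957 0.104 ]
top (-95, -165, 92) [ 0.4903 -0.0053  0.092 ]
top (105, -185, 138) [ 0.6923 -0.0323  0.138 ]
top (-135, -210, 90) [ 0.4526 -0.0513  0.09  ]
top (-135, 210, 90) [0.4706 0.3666 0.09  ]
top (135, -210, 90) [ 0.7107 -0.0615  0.09  ]
scene (20, -100, 93) [0.6059 0.0572 0.093 ]
scene (-95, -165, 92) [ 0.4884 -0.005   0.092 ]
scene (-135, -210, 90) [ 0.4564 -0.049   0.09  ]
scene (135, -210, 90) [ 0.7098 -0.0608  0.09  ]
scene (135, 210, 90) [0.7364 0.3481 0.09  ]
ptr [0.62118202 0.06373183 0.134     ]
```

Call:
{"fn": "arm_command", "kwargs": {
  "steps": "387 584 0 1.376;387 584 0 1.376;387 584 0 1.376;387 584 0 1.376;387 584 0 1.376;387 584 0 1.376;387 584 0 1.376;387 584 0 1.376;387 584 0 1.376;387 584 0 1.376;387 584 0 1.376;387 584 0 1.376;387 584 0 1.376;387 584 0 1.376;387 584 0 1.376;387 584 0 1.376",
  "fingers": 1,
  "newtons": 60
}}

```text
clock: 2.8
tcp_pos: [0.6079, 0.0521, 0.2318]
orientation: [0.0, 0.995, 0.099, 0.0]
wrist_force: [-0.6, 0.9, 0.2]
finger_gap: 0.0853
```

Call:
{"fn": "arm_command", "kwargs": {
  "steps": "-1 2 -50 0;-1 2 -90 0;-1 2 -115 0;-1 2 -130 0;-1 2 -130 0;-1 2 -130 0"
}}

```text
clock: 3.55
tcp_pos: [0.6078, 0.0539, 0.1031]
orientation: [0.0, 0.995, 0.099, 0.001]
wrist_force: [0.5, 1.0, -0.7]
finger_gap: 0.0853
```

```bash
python3 - <<'E'
from h import *
i=read_camera("scene");j=read_camera("top");s=get_state();print(s["tcp_pos"],s["wrist_force"])
a=cv2.resize(i[60:220,260:400],None,fx=2.8,fy=2.8,interpolation=2);b=cv2.resize(j[140:300,110:250],None,fx=2.8,fy=2.8,interpolation=2)
cv2.imwrite("pics/d1.png",np.hstack([a,b])[:,:,::-1])
E
```

```text
[0.60790357 0.0539512  0.10323898] [-0.34892986 -0.28200514  0.38040862]
```

View pics/d1.png

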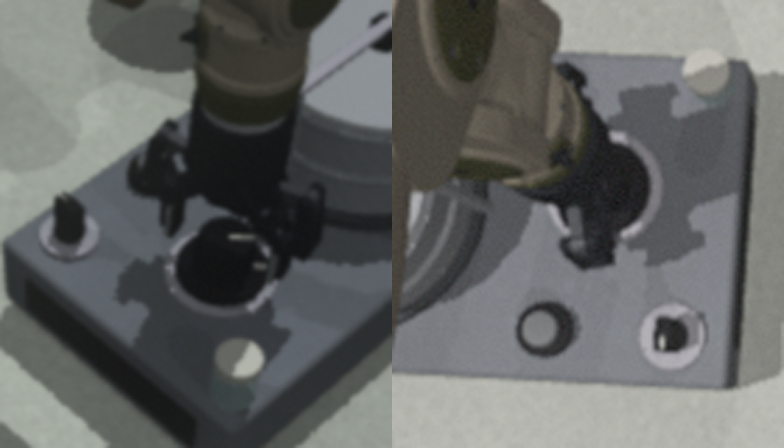

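The fingers straddle the knob: in the left panel they stand at about (175,190) and (300,220), either side of it. Closing now.

Call:
{"fn": "arm_command", "kwargs": {
  "steps": "0 0 -2 0;0 0 -2 0;0 0 -2 0;0 0 -2 0;0 0 -2 0;0 0 -2 0",
  "fingers": -1,
  "newtons": 60
}}

```text
clock: 4.4
tcp_pos: [0.6081, 0.054, 0.1019]
orientation: [0.0, 0.995, 0.099, 0.002]
wrist_force: [-1.0, -0.6, 5.4]
finger_gap: 0.0466
```

```bash
python3 - <<'E'
from h import *
s=get_state();print(s["tcp_pos"],s["wrist_force"],s["ft_torque"],s["finger_gap"])
E
```

```text
[0.60810494 0.05397866 0.10194252] [-1.01438568 -0.55826643  5.36221485] [0.04936944 0.41995164 0.02141493] 0.04655788855127055
```

Call:
{"fn": "arm_command", "kwargs": {
  "steps": "0 0 -1 0.12;0 0 -1 0.24;0 0 -1 0.36;0 0 -1 0.48;0 0 -1 0.6;0 0 -1 0.7;0 0 -1 0.78;0 0 -1 0.82;0 0 -1 0.82"
}}

```text
clock: 5.52
tcp_pos: [0.6096, 0.055, 0.1019]
orientation: [-0.0, 0.873, 0.488, 0.004]
wrist_force: [2.2, 5.4, 5.3]
finger_gap: 0.0466
```

```bash
cat > st.py <<'E'
from h import *
s=get_state();q=s["orientation"];print(s["tcp_pos"].round(4),s["wrist_force"].round(1),s["ft_torque"].round(3),s["finger_gap"],"yaw",2*np.arctan2(q[2],q[1]),"q6",s["joint_pos"][5],s["tau"][5])
E
python3 st.py
```

```text
[0.6096 0.055  0.1019] [2.2 5.4 5.3] [ 0.635 -0.201  0.037] 0.04660476561718837 yaw 1.018666765793129 q6 0.508694061310407 -0.12045324314385653
```

Call:
{"fn": "arm_command", "kwargs": {
  "steps": "0 0 0 0.03;0 0 0 0.05;0 0 0 0.05"
}}

```text
clock: 5.9
tcp_pos: [0.6102, 0.0549, 0.1019]
orientation: [-0.0, 0.861, 0.509, 0.004]
wrist_force: [2.8, 3.1, 0.8]
finger_gap: 0.0468
```

```bash
python3 st.py
```

```text
[0.6102 0.0549 0.1019] [2.8 3.1 0.8] [ 0.178 -0.589 -0.518] 0.04681036437583444 yaw 1.068653640143406 q6 0.45845563987060584 -0.5435639061033726
```

Call:
{"fn": "arm_command", "kwargs": {
  "steps": "0 0 0 0.03;0 0 0 0.05;0 0 0 0.05"
}}

```text
clock: 6.28
tcp_pos: [0.6112, 0.0546, 0.1019]
orientation: [0.0, 0.848, 0.53, 0.005]
wrist_force: [5.8, 2.5, -0.3]
finger_gap: 0.0468
```

```bash
python3 st.py
```

```text
[0.6112 0.0546 0.1019] [ 5.8  2.5 -0.3] [ 0.2   -0.951 -1.347] 0.04683032346040633 yaw 1.1175675007099986 q6 0.4088685157456827 -1.4081106707453728
```

Torque jumped to 1.3 N m against the click's 0.2, so this is the hard stop. I'll ease off, release and check the pointer.

Call:
{"fn": "arm_command", "kwargs": {
  "steps": "-2 0 0 -0.09;-2 0 0 -0.09;-2 0 0 -0.09"
}}

```text
clock: 6.65
tcp_pos: [0.6111, 0.0542, 0.102]
orientation: [0.001, 0.87, 0.493, 0.006]
wrist_force: [7.2, 0.8, -2.5]
finger_gap: 0.0468
```

```bash
python3 st.py
```

```text
[0.6111 0.0542 0.102 ] [ 7.2  0.8 -2.5] [-0.042 -1.332  0.146] 0.046841420997058535 yaw 1.029994641165971 q6 0.4965606685730253 0.12743182014673948
```

Call:
{"fn": "arm_command", "kwargs": {
  "steps": "0 0 0 0;0 0 0 0;0 0 0 0",
  "fingers": 1
}}

```text
clock: 7.02
tcp_pos: [0.6103, 0.0541, 0.1016]
orientation: [0.001, 0.87, 0.493, 0.005]
wrist_force: [-0.0, -0.5, 0.1]
finger_gap: 0.0854
```

```bash
python3 st.py; python3 - <<'E'
from h import *
i=read_camera("scene");j=read_camera("top")
a=cv2.resize(i[100:180,300:380],None,fx=5,fy=5,interpolation=2);b=cv2.resize(j[165:245,145:225],None,fx=5,fy=5,interpolation=2)
cv2.imwrite("pics/d2.png",np.hstack([a,b])[:,:,::-1])
p=np.load("p.npy")
for t in (0,1,2,3,4,5):
  for r,z in((34,.1),(18,.134)):
    th=np.radians(23.5*t);w=p[2]
    x=20+r*np.sin(th);y=-100+r*np.cos(th)
    X=[p[0]+(np.cos(w)*x-np.sin(w)*y)/1e3,p[1]+(np.sin(w)*x+np.cos(w)*y)/1e3,z]
    print(t,z,(5*(pj("scene",X)-[300,100])).round(),(5*(pj("top",X)-[145,165])).round())
E
```

```text
[0.6103 0.0541 0.1016] [-0.  -0.5  0.1] [-0.101  0.008  0.045] 0.08542210090018416 yaw 1.0302601936559468 q6 0.4960990848657191 -0.006966531072976068
0 0.1 [244. 234.] [125. 202.]
0 0.134 [230. 203.] [140. 189.]
1 0.1 [262. 253.] [134. 173.]
1 0.134 [239. 213.] [145. 173.]
2 0.1 [269. 276.] [154. 149.]
2 0.134 [243. 225.] [156. 160.]
3 0.1 [263. 299.] [182. 134.]
3 0.134 [239. 237.] [171. 152.]
4 0.1 [246. 317.] [212. 132.]
4 0.134 [230. 247.] [188. 151.]
5 0.1 [220. 328.] [241. 141.]
5 0.134 [216. 253.] [204. 156.]
```

View pics/d2.png

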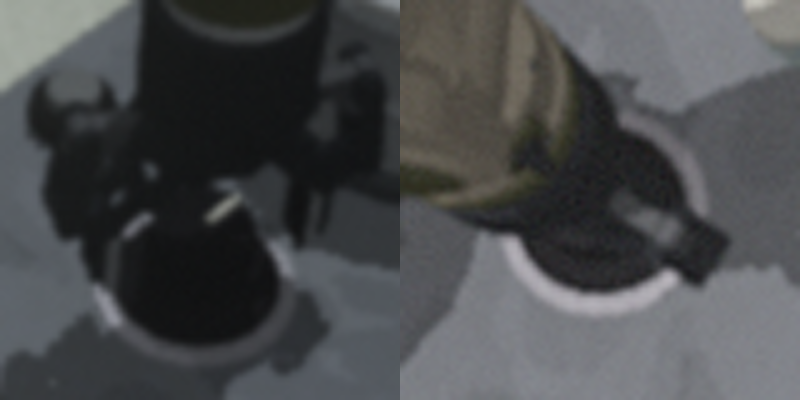

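The knob's white line (left panel, from (208,220) to (240,195)) points at the stop tick, so the dial is at zero. Now regrip and turn forward 117.5° in stages. The spacing works out at 23.5°: the turn back was 47°, or two clicks, and the fifth-click position in the task agrees.

Call:
{"fn": "arm_command", "kwargs": {
  "steps": "0 0 0 0;0 0 0 0;0 0 0 0;0 0 0 0;0 0 0 0",
  "fingers": -1
}}

```text
clock: 7.75
tcp_pos: [0.6108, 0.0545, 0.1023]
orientation: [0.001, 0.87, 0.493, 0.006]
wrist_force: [-0.3, 2.3, 4.2]
finger_gap: 0.0464
```

```bash
python3 st.py
```

```text
[0.6108 0.0545 0.1023] [-0.3  2.3  4.2] [ 0.397  0.305 -0.07 ] 0.046374592280000695 yaw 1.0305030986033137 q6 0.49627015869968993 -0.010033648868557066
```

Call:
{"fn": "arm_command", "kwargs": {
  "steps": "0 0 0 -0.1;0 0 0 -0.2;0 0 0 -0.3;0 0 0 -0.41;0 0 0 -0.41"
}}

```text
clock: 8.38
tcp_pos: [0.6099, 0.0534, 0.1023]
orientation: [0.003, 0.952, 0.305, 0.005]
wrist_force: [-3.6, -2.8, 5.4]
finger_gap: 0.0464
```

```bash
python3 st.py
```

```text
[0.6099 0.0534 0.1023] [-3.6 -2.8  5.4] [-0.523  0.839  0.005] 0.04636857892367124 yaw 0.6208845956520082 q6 0.9075588917898328 0.3715843241661787
```

Torque about the axis is near zero after 0.41 rad, so the dial is in a notch: click 1. Continuing one click per call.

Call:
{"fn": "arm_command", "kwargs": {
  "steps": "0 0 0 -0.1;0 0 0 -0.2;0 0 0 -0.3;0 0 0 -0.41;0 0 0 -0.41"
}}

```text
clock: 9.0
tcp_pos: [0.6086, 0.0528, 0.1023]
orientation: [0.005, 0.994, 0.106, 0.003]
wrist_force: [-6.1, -2.1, 6.5]
finger_gap: 0.0465
```

```bash
python3 st.py
```

```text
[0.6086 0.0528 0.1023] [-6.1 -2.1  6.5] [-0.326  0.868 -0.018] 0.046517651996931836 yaw 0.21186192295616357 q6 1.3181094835630573 0.28180078603327274
```

Call:
{"fn": "arm_command", "kwargs": {
  "steps": "0 0 0 -0.1;0 0 0 -0.2;0 0 0 -0.3;0 0 0 -0.41;0 0 0 -0.41"
}}

```text
clock: 9.62
tcp_pos: [0.6071, 0.0526, 0.1023]
orientation: [0.005, 0.995, -0.098, 0.0]
wrist_force: [-6.3, -0.9, 6.4]
finger_gap: 0.0465
```

```bash
python3 st.py
```

```text
[0.6071 0.0526 0.1023] [-6.3 -0.9  6.4] [-0.089  0.708  0.035] 0.046475754756235 yaw -0.19672121806677714 q6 1.7276136158744848 0.2743413392454386
```

Call:
{"fn": "arm_command", "kwargs": {
  "steps": "0 0 0 -0.1;0 0 0 -0.2;0 0 0 -0.3;0 0 0 -0.41;0 0 0 -0.41"
}}

```text
clock: 10.25
tcp_pos: [0.6057, 0.0531, 0.1023]
orientation: [0.005, 0.955, -0.298, -0.002]
wrist_force: [-6.6, 2.1, 6.2]
finger_gap: 0.0466
```

```bash
python3 st.py
```

```text
[0.6057 0.0531 0.1023] [-6.6  2.1  6.2] [ 0.055  0.571 -0.014] 0.04663896505674813 yaw -0.6047356860146739 q6 2.1357787003860915 0.26447528041899204
```

Call:
{"fn": "arm_command", "kwargs": {
  "steps": "0 0 0 -0.1;0 0 0 -0.2;0 0 0 -0.3;0 0 0 -0.41;0 0 0 -0.41"
}}

```text
clock: 10.88
tcp_pos: [0.6046, 0.0541, 0.1023]
orientation: [0.005, 0.875, -0.485, -0.004]
wrist_force: [-4.9, 4.8, 4.3]
finger_gap: 0.0461
```

```bash
python3 st.py
```

```text
[0.6046 0.0541 0.1023] [-4.9  4.8  4.3] [ 0.146  0.432 -0.099] 0.04612744672281822 yaw -1.0122472154552875 q6 2.54269028693977 0.2532652672380209
```

Call:
{"fn": "arm_command", "kwargs": {
  "steps": "0 0 0 0;0 0 0 0;0 0 0 0;0 0 0 0",
  "fingers": 1
}}

```text
clock: 11.38
tcp_pos: [0.6048, 0.0539, 0.1022]
orientation: [0.005, 0.875, -0.485, -0.004]
wrist_force: [-0.6, -0.9, -0.3]
finger_gap: 0.0855
```

Call:
{"fn": "arm_command", "kwargs": {
  "steps": "0 0 50 0;0 0 100 0;-60 0 130 0;-110 41 130 0;-110 41 130 0;-110 41 130 0"
}}

```text
clock: 12.12
tcp_pos: [0.495, 0.0951, 0.2326]
orientation: [0.005, 0.875, -0.484, -0.003]
wrist_force: [1.3, 0.2, -1.1]
finger_gap: 0.0852
```

```bash
python3 st.py; python3 - <<'E'
from h import *
i=read_camera("scene");j=read_camera("top")
a=cv2.resize(i[100:180,290:370],None,fx=5,fy=5,interpolation=2);b=cv2.resize(j[165:245,145:225],None,fx=5,fy=5,interpolation=2)
cv2.imwrite("pics/d3.png",np.hstack([a,b])[:,:,::-1])
E
```

```text
[0.495  0.0951 0.2326] [ 1.3  0.2 -1.1] [-0.04  -0.05  -0.024] 0.08515027636694612 yaw -1.0112349027011553 q6 2.6152675458530763 0.026408247649669647
```

View pics/d3.png

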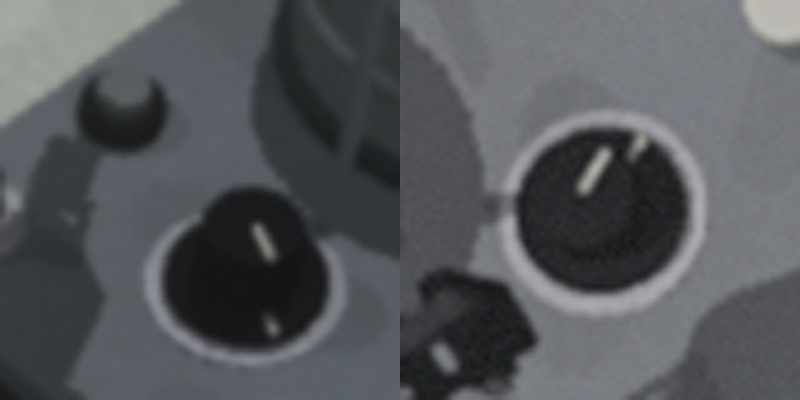

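The skirt line is at left (272,328), equal to (222,328) in the earlier crop, against a predicted (220,328) for click 5. In the top view it is at (238,145) against (241,141). The fifth notch is confirmed. Next, the button.

```bash
python3 - <<'E'
from h import *
u1=(523/3.2-.34,374/3.2+140-.34);u2=(125/5+290-.4,90/5+100-.4)
P=[]
for n in("top","scene"):
    c=camera_info(n);P.append(c["mtx"]@np.c_[c["R"],c["t"]])
X=cv2.triangulatePoints(P[0],P[1],np.array(u1),np.array(u2));print((X[:3]/X[3]).T)
for z in (.1,.105,.11,.115):print(z,bp("top",*u1,z),bp("scene",*u2,z))
E
```

```text
[[0.49604025 0.09389548 0.11085121]]
0.1 [0.49651924 0.09687875 0.1       ] [0.48934661 0.10256457 0.1       ]
0.105 [0.4962291  0.09540735 0.105     ] [0.49247206 0.09866452 0.105     ]
0.11 [0.49593896 0.09393596 0.11      ] [0.49559752 0.09476447 0.11      ]
0.115 [0.49564882 0.09246456 0.115     ] [0.49872298 0.09086443 0.115     ]
```

Call:
{"fn": "arm_command", "kwargs": {
  "steps": "1 0 0 0;1 0 -40 0;1 0 -80 0;1 0 -105 0;1 0 -105 0;1 0 -105 0",
  "fingers": -1
}}

```text
clock: 12.98
tcp_pos: [0.4979, 0.0943, 0.1278]
orientation: [0.004, 0.874, -0.485, -0.003]
wrist_force: [0.1, 0.9, 0.2]
finger_gap: -0.0
```

```bash
python3 st.py; python3 - <<'E'
from h import *
i=read_camera("scene");j=read_camera("top")
a=cv2.resize(i[80:180,270:370],None,fx=4,fy=4,interpolation=2);b=cv2.resize(j[195:295,115:215],None,fx=4,fy=4,interpolation=2)
cv2.imwrite("pics/d4.png",np.hstack([a,b])[:,:,::-1])
E
```

```text
[0.4979 0.0943 0.1278] [0.1 0.9 0.2] [ 0.045 -0.085 -0.012] -9.123938498035664e-06 yaw -1.0130227891475463 q6 2.6152438336733814 -0.000802257054601796
```

View pics/d4.png

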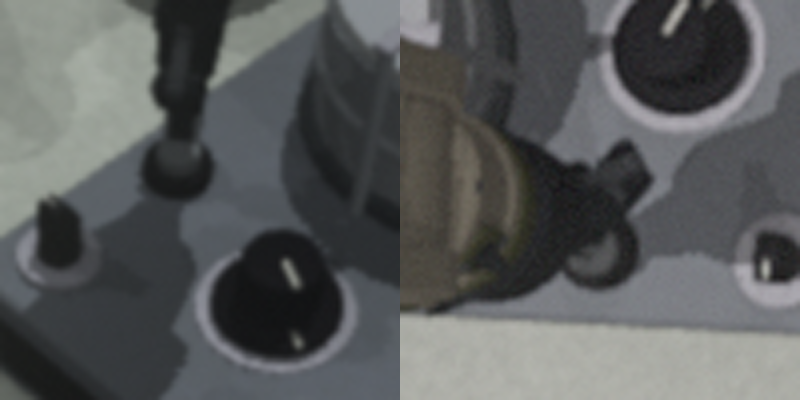

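The shut fingertips are directly above the button (left panel about (180,145)). Pressing slowly, to about 6 mm below its top at about 110 mm.

Call:
{"fn": "arm_command", "kwargs": {
  "steps": "-2 0 -8 0;-2 0 -14 0;-2 0 -18 0;-2 0 -21 0;-2 0 -21 0"
}}

```text
clock: 13.7
tcp_pos: [0.496, 0.0945, 0.1075]
orientation: [0.004, 0.875, -0.485, -0.002]
wrist_force: [-1.8, 0.3, 4.8]
finger_gap: 0.0001
```

```bash
python3 st.py
```

```text
[0.496  0.0945 0.1075] [-1.8  0.3  4.8] [ 0.031  0.376 -0.014] 9.013743792427659e-05 yaw -1.0126987268360752 q6 2.6153447407195856 0.0036594513949239627
```

Call:
{"fn": "arm_command", "kwargs": {
  "steps": "0 0 -1 0;0 0 -2 0;0 0 -2 0"
}}

```text
clock: 14.08
tcp_pos: [0.496, 0.0945, 0.106]
orientation: [0.004, 0.875, -0.485, -0.002]
wrist_force: [-3.0, 0.0, 7.0]
finger_gap: 0.0002
```

```bash
python3 st.py
```

```text
[0.496  0.0945 0.106 ] [-3.  0.  7.] [-0.04   0.599 -0.037] 0.00018113331917547662 yaw -1.012646759354844 q6 2.6153641026467467 0.0036165273195365444
```

Call:
{"fn": "arm_command", "kwargs": {
  "steps": "0 0 -2 0;0 0 -3 0;0 0 -3 0"
}}

```text
clock: 14.45
tcp_pos: [0.4962, 0.0944, 0.1057]
orientation: [0.004, 0.875, -0.485, -0.001]
wrist_force: [-8.5, -0.6, 23.8]
finger_gap: -0.0002
```

```bash
python3 st.py
```

```text
[0.4962 0.0944 0.1057] [-8.5 -0.6 23.8] [-0.15   1.775  0.007] -0.00024595994623740616 yaw -1.0125591756796233 q6 2.6153664788606097 0.002083100043819286
```

Hard bottom at 24 N, about 6 mm below the released top. Letting go.

Call:
{"fn": "arm_command", "kwargs": {
  "steps": "0 0 20 0;0 0 70 0;0 0 125 0;-40 -60 125 0;-60 -120 125 0;-60 -120 125 0;-60 -120 125 0;-60 -120 125 0"
}}

```text
clock: 15.45
tcp_pos: [0.4367, -0.0247, 0.2305]
orientation: [0.004, 0.875, -0.484, -0.002]
wrist_force: [-0.6, 0.2, -0.9]
finger_gap: 0.0001
```

```bash
python3 st.py; python3 - <<'E'
from h import *
i=read_camera("scene");j=read_camera("top")
a=cv2.resize(i[80:210,260:390],None,fx=3,fy=3,interpolation=2);b=cv2.resize(j[155:285,115:245],None,fx=3,fy=3,interpolation=2)
cv2.imwrite("pics/d5.png",np.hstack([a,b])[:,:,::-1]);cv2.imwrite("pics/d5t.png",j[:,:,::-1])
E
```

```text
[ 0.4367 -0.0247  0.2305] [-0.6  0.2 -0.9] [ 0.001  0.028 -0.009] 5.381276598398765e-05 yaw -1.0114883148424751 q6 2.3458839521018127 0.0029143152642063797
```

View pics/d5.png

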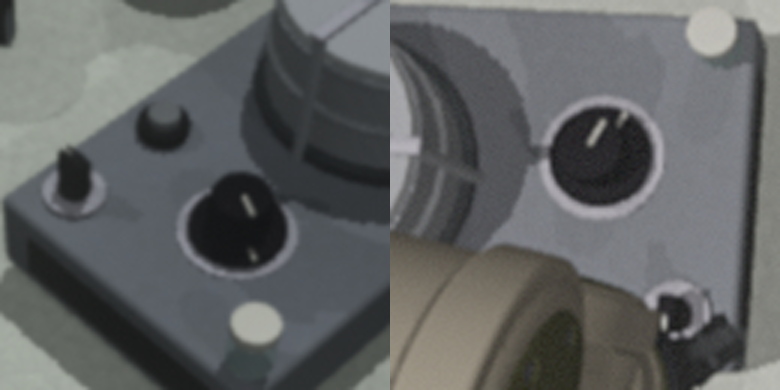

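The button is back up (left, (163,115)). The dial line is unchanged at (253,254), and the jar and power knob stand as before. Handing in.

```bash
python3 -c "
from workcell import *
print(hand_in())"
```

```text
the job is handed in; nothing more can be done
None
```

The timer dial is set to its fifth click and the start button has been pressed and released. I handed the job in at about 15.5 s; no verdict is reported.

- **Zero stop:** I turned the dial back 0.82 rad until the torque rose to about 1.3 N m, against about 0.2 N m for a click. After letting go, the white line pointed to the stop tick.
- **Five clicks:** I turned it forward in five steps of 0.41 rad. The torque about the axis came back near zero after each step, at most 0.1 N m. I inferred the 23.5° spacing from the turn back and the fifth-click position in your judging text, not from feeling for each click.
- **Dial check:** After release, both cameras showed the skirt pointer within about 1 pixel of the predicted fifth notch. It looked unchanged in the last picture.
- **Start button:** I pressed it to a hard bottom, about 6 mm down at 24 N. In the last picture it looked back up.
- **Surroundings:** The power knob and jar looked untouched. I did not measure the other objects again, but the arm never went near them at a low height.
- **Disagreement:** The two cameras put the dial's axis about 4 mm apart, and I worked to the top camera's estimate. This gave side loads of only about 5 to 9 N while turning.

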